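# Dry-fit the model buildings on their diorama bases

## Task

Four wooden model buildings (a long gabled house, a square tower, a wide round silo and a slim round chimney) stand about on the cutting mat. Stand each one upright on the base plate whose kerbed recess has its outline and goes with its size, flat on the recess floor inside the kerb, with the house and the tower squared up to their kerbs. Set them down rather than dropping them, knock none over, and leave the paint jar and the glue bottle where they stand.

Things in the scene. Friction and masses are not known exactly. Their poses are not given: they have to be found in the camera images.
- house: Long model house, 64 mm long (its x) by 36 mm wide (its y); plain upright walls 44 mm high, above them a gable roof with its ridge along x at 62 mm. Bare light wood with darker trim, loose, standing upright. Origin at the centre of its underside, z up. About 70 g.
- tower: Square model tower, 40 by 40 mm with plain walls 58 mm high and a small lantern (30 mm square cap) on top, 72 mm high in all; x and y square to its walls. Bare light wood with darker trim, loose, standing upright. Origin at the centre of its underside, z up. About 65 g.
- silo: Wide round model silo, 52 mm in diameter; straight wall 50 mm high, above it a shallow cone roof to 64 mm. Bare light wood with darker trim, loose, standing upright. Origin at the centre of its underside, z up. About 75 g.
- chimney: Slim round model chimney, a straight cylinder 30 mm in diameter and 70 mm high. Bare light wood with darker trim, loose, standing upright. Origin at the centre of its underside, z up. About 35 g.
- house_base: Base plate for the house: rectangular, 108 by 80 mm, with a rectangular recess 84 mm (its x) by 56 mm (its y). Plywood, fixed to the bench; its recess floor is 6 mm above the bench, with a 6 mm wide darker kerb around it that rises to 10 mm. Origin at the centre of its underside (bench level), z up. 
- tower_base: Base plate for the tower: square, 84 by 84 mm, with a square recess 60 by 60 mm along its x and y. Plywood, fixed to the bench; its recess floor is 6 mm above the bench, with a 6 mm wide darker kerb around it that rises to 10 mm. Origin at the centre of its underside (bench level), z up. 
- silo_base: Base plate for the silo: the larger round disc, 96 mm in diameter, with a round recess 72 mm in diameter. Plywood, fixed to the bench; its recess floor is 6 mm above the bench, with a 6 mm wide darker kerb around it that rises to 10 mm. Origin at the centre of its underside (bench level), z up. 
- chimney_base: Base plate for the chimney: the smaller round disc, 74 mm in diameter, with a round recess 50 mm in diameter. Plywood, fixed to the bench; its recess floor is 6 mm above the bench, with a 6 mm wide darker kerb around it that rises to 10 mm. Origin at the centre of its underside (bench level), z up. 
- paint_jar: Bystander: small glass paint jar with a white lid, 38 mm in diameter, 48 mm high, loose, upright. Origin at the centre of its underside. Not to be disturbed. (The other clutter between the things, not listed, is at most 14 mm high.)
- glue: Bystander: slim white glue bottle with a black cap, 32 mm in diameter, 68 mm high, loose, upright. Origin at the centre of its underside. Not to be disturbed.
There are look-alikes about, which are no part of the job. Leave any black or orange look-alike of the silo_base alone. What is shaped like the tower_base but turquoise is not meant.

How it is judged:
By the outcome, as a careful person would: the job done as asked, in the order asked, and still so for the second after the job is handed in, with the robot touching nothing.
It also fails if it takes over 118 s, if anything falls off the work surface, if the arm or the gripper's body presses on something with over 40 N, if the wrist force passes 120 N, or if a joint passes its speed limit or range.

## Robot

A 6-joint arm with a two-finger parallel gripper is mounted at the origin on the work surface. World frame = base frame: x ahead of the robot, y to its left, z up, the work surface at z = 0. Lengths are in mm, angles in rad, forces in N, time in s.
With the tool pointing down it reaches from about 325 to 850 mm from the base axis. Payload 4.4 kg.
Tool frame: the origin (TCP) lies midway between the tips of the shut fingers; the grasp point (between the pads) lies 19 mm behind it (manip.grip_depth is the distance from the TCP to the grasp point, in mm); y points along the fingers, z is the direction in which the jaws open and shut, and the axes are right-handed (so a half turn about y gives the same grasp; the last joint's range is limited). The gripper opens to 94 mm and grips with 3 to 60 N. Pads are 16 mm wide; open, the fingers measure 119 mm over their backs; the gripper's body (75 mm by 177 mm) begins 78 mm behind the grasp point.
Start: joints at [-1.25, 0.207, 1.542, -0, 1.393, -0.15], TCP at [260.808, -512.451, 178.047] pointing down, gripper open.
Joint ranges: [-2.73, 2.73], [-0.86, 2.22], [0.23, 2.46], [-1.11, 4.25], [0.08, 2.63], [-2.82, 2.82]. Speed limits (rad/s): [2.79, 2.79, 3.14, 3.14, 3.14, 3.14].

## Interface

Orientations are given as a rotation vector (axis times angle).
In Python, from workcell import manip, imaging gives the robot as it stands.
- The arm moves only by the tool apply_moves, never from a script. Its argument "steps" is one flat list of numbers, 7 for each row, row after row: the shift along the tool's x, y, z in m, then the turn, a rotation vector about the tool's x, y, z in degrees, then the closure, from -1 (fully open) to 1 (shut). In form: [tx, ty, tz, wx, wy, wz, gripper, tx, ty, tz, wx, wy, wz, gripper, ...]. A call has 1 to 5 rows; each row is the pose to reach, as a shift and turn from the pose commanded when the call began, along the tool's axes at that moment; what a row does not reach only later rows make up. A row lasts 1/8 s, in which the tool goes at most 62.5 mm and 10.7 degrees, less where a joint would pass 70% of its speed; a pose out of reach is approached as far as the arm can. A call with a gripper value outside its range is refused whole. The fingers move at their own pace and stop on an object; "newtons" is the grip in N (left out, the last holds). Time passes only in rows, so rows that repeat a pose let the fingers close. It gives the time, the measured TCP pose, the force and the opening at its end, in the units of the state.
- manip.get_state(): the state, without advancing time (a new reading comes with each control period).
- imaging.get_image(name): name is "scene" or "side" or "wrist"; returns a dict with "pixels" (420x560x3 uint8, red, green, blue), "fovy" (degrees; the focal length in pixels is half the picture's height over the tangent of half this angle, whatever the lens; pixels are square), "cx", "cy" (the principal point, pixels), "rvec" (rotation vector, rad) and "tvec" (3), from world to camera coordinates, as OpenCV has them. Camera axes: x right, y down, z forward; pixel columns grow to the right and rows downward; lengths in mm; the calibration is good to about 2 mm. The wrist camera is an equidistant fisheye: a pixel r from the principal point sees the ray r / f radians off the axis. A picture is of the moment at which its call begins. There is no depth.
- manip.close_job(): hands the job in, once; it reports no verdict.
The state is a dict: "t": time; "qpos": joint angles; "dq": joint speeds; "joint_efforts": joint torques, N m; "tcp_pos": TCP position; "tool_rot": TCP orientation; "contact_force": force on the tool from outside, world axes, zero at the start; "torque": the same for the moment, N m; "grip_width": finger opening in mm.
Only numpy, scipy, OpenCV 4.12 (cv2) and the standard library are available. Lean on these libraries where they do the work, as an engineer would, in place of code of your own. Each camera call takes 0.05 s, during which the arm holds its last target.

## Working session

There is one attempt and no reset: what is moved stays moved. The work goes in short steps, Python scripts to look and compute and a tool call to move; the robot and the scene stay as the last step left them, time stands still between calls to the robot, and variables do not carry over. Pictures are saved under pics/ and viewed, and the job is handed in when it is done.

Besides the shell and the picture viewer there is one more tool, called after ">>>" as name(argument=value, ...) on one line, values as JSON. apply_moves: Moves the arm, as the interface text tells. Its arguments: {"type":"object","properties":{"steps":{"type":"array","items":{"type":"number"}},"newtons":{"type":"number"}},"required":["steps"]}

```bash
ls; mkdir -p pics; python3 - <<'E'
from workcell import manip, imaging
import cv2
print(manip.get_state(), manip.grip_depth)
for n in ("scene","side","wrist"):
    d=imaging.get_image(n); cv2.imwrite(f"pics/{n}0.png",d["pixels"][:,:,::-1])
    print(n,d["fovy"],d["cx"],d["cy"],d["rvec"],d["tvec"])
E
```

```text
pics
{'t': 0.0, 'qpos': array([-1.25051682e+00,  2.07412755e-01,  1.54293816e+00, -2.56871484e-06,
        1.39346071e+00, -1.50489159e-01]), 'dq': array([ 0.00192546,  0.00154055, -0.0002096 , -0.00031912, -0.0012386 ,
       -0.00026745]), 'joint_efforts': array([-6.53954667e-04, -3.70882630e+01, -2.81411791e+01,  6.98005990e-02,
        3.61158676e-02, -1.61275934e-04]), 'tcp_pos': array([ 260.52707815, -511.63673937,  176.90246436]), 'tool_rot': array([-0.47008052,  1.96148061, -1.95702633]), 'contact_force': array([ 0.58812404, -0.20789324,  0.29258186]), 'torque': array([-0.00952193, -0.01696556, -0.00517993]), 'grip_width': 93.99671365693482} 18.8
scene 52.91312429884673 278.62031330018476 216.0424954159306 [ 1.50126471  2.12345574 -0.78625167] [ 264.47215285 -245.23709591 1723.68479531]
side 50.26497044225109 277.4040831255495 210.97729946837873 [ 0.6194337  -2.53310647  1.32641968] [ 336.53766317  211.44988317 1279.78816105]
wrist 65.70646984690485 279.77129865336633 208.1812821361279 [-2.48321206  1.52163804  0.2027431 ] [-573.07901322  -26.91711911  390.3700026 ]
```

View pics/scene0.png

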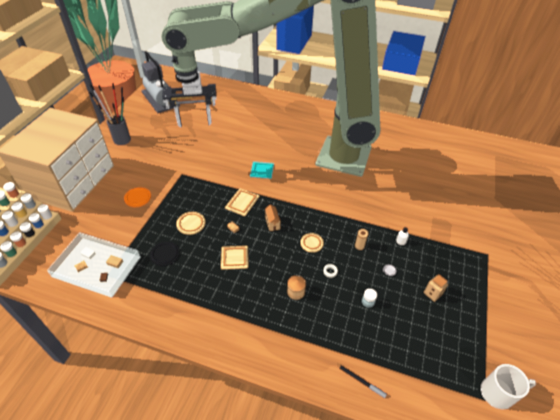

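View pics/side0.png

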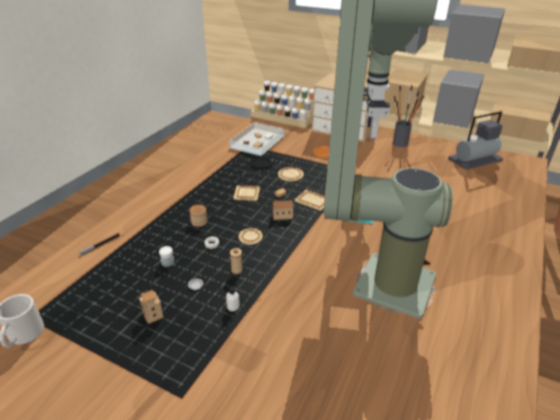

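View pics/wrist0.png

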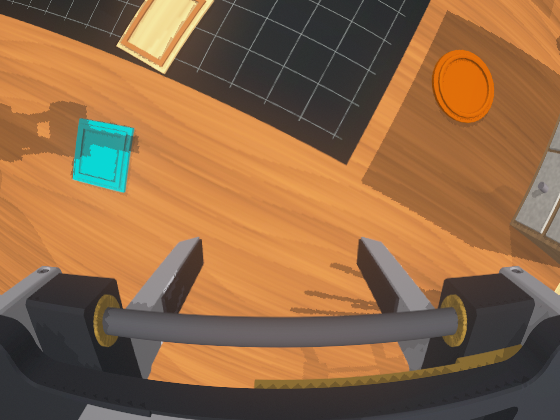

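```bash
cat > h.py <<'E'
import numpy as np, cv2
from scipy.spatial.transform import Rotation as R
from workcell import manip, imaging
def ray(d,u,v,wrist=False):
    f=210/np.tan(np.radians(d["fovy"]/2))
    x,y=u-d["cx"],v-d["cy"]
    if wrist:
        r=np.hypot(x,y); th=r/f
        c=np.array([np.sin(th)*x/max(r,1e-9),np.sin(th)*y/max(r,1e-9),np.cos(th)])
    else: c=np.array([x/f,y/f,1])
    Rm=R.from_rotvec(d["rvec"]).as_matrix()
    return -Rm.T@d["tvec"], Rm.T@c
def px2w(d,u,v,z,wrist=False):
    o,r=ray(d,u,v,wrist); return o+r*(z-o[2])/r[2]
def w2px(d,p,wrist=False):
    f=210/np.tan(np.radians(d["fovy"]/2))
    c=(R.from_rotvec(d["rvec"]).as_matrix()@np.asarray(p,float).T).T+d["tvec"]
    if wrist:
        rr=np.linalg.norm(c[...,:2],axis=-1); th=np.arctan2(rr,c[...,2]); k=f*th/rr
    else: k=f/c[...,2]
    return np.stack([d["cx"]+k*c[...,0],d["cy"]+k*c[...,1]],-1)
def topdown(d,z,x0,x1,y0,y1,s,wrist=False):
    # image: row down = -x, col right = -y ; s mm per px
    xs=np.arange(x1,x0,-s); ys=np.arange(y1,y0,-s)
    X,Y=np.meshgrid(xs,ys,indexing='ij')
    p=w2px(d,np.stack([X,Y,np.full_like(X,z)],-1),wrist).astype(np.float32)
    return cv2.remap(np.ascontiguousarray(d["pixels"][:,:,::-1]),p[...,0],p[...,1],cv2.INTER_CUBIC)
E
python3 - <<'E'
from h import *
d=imaging.get_image("scene")
for n,p,z in [("house?",(273,218),30),("tower?",(436,288),36),("silo",(297,288),30),("chim",(361,239),35),("b_silo?",(191,223),8),("b_house?",(241,202),8),("b_tow?",(235,258),8),("b_chim",(312,242),8),("jar",(370,298),24),("glue",(402,237),34),("org",(138,197),4),("tq",(262,171),4)]:
    print(n,px2w(d,*p,z).round())
im=d["pixels"][160:320,120:500,::-1]; cv2.imwrite("pics/z1.png",cv2.resize(im,None,fx=2.1,fy=2.1,interpolation=cv2.INTER_CUBIC))
E
```

```text
house? [ 439. -149.   30.]
tower? [540. 410.  36.]
silo [678.  13.  30.]
chim [430. 157.  35.]
b_silo? [ 540. -415.    8.]
b_house? [ 388. -290.    8.]
b_tow? [ 625. -213.    8.]
b_chim [477.   4.   8.]
jar [634. 228.  24.]
glue [375. 284.  34.]
org [ 490. -656.    4.]
tq [ 203. -279.    4.]
```

View pics/z1.png

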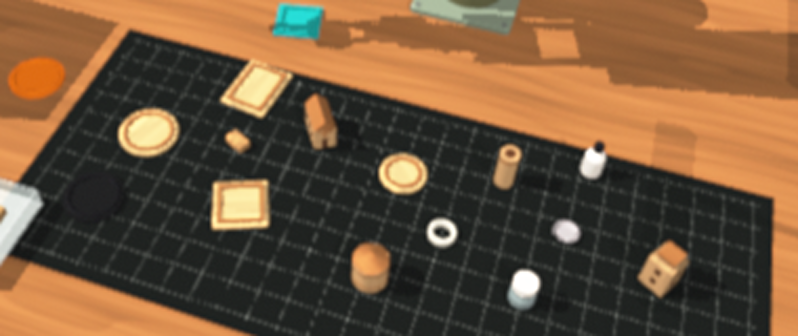

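```bash
cat >> h.py <<'E'
def st():
    s=manip.get_state(); return s, R.from_rotvec(s["tool_rot"]), s["tcp_pos"]
def yaw():  # direction of jaw axis z in world
    s,r,p=st(); z=r.apply([0,0,1]); return np.degrees(np.arctan2(z[1],z[0]))
def plan(x,y,z,yawdeg=None):
    """tool-frame shift (m) and turn (deg) to reach TCP xyz with jaw axis at yawdeg (mod 180), tool exactly down"""
    s,r,p=st()
    cur=yaw(); 
    if yawdeg is None: t=cur
    else:
        t=cur+((yawdeg-cur+90)%180-90)
    a=np.radians(t)
    zz=np.array([np.cos(a),np.sin(a),0]); yy=np.array([0,0,-1.]); xx=np.cross(yy,zz)
    Rt=R.from_matrix(np.stack([xx,yy,zz],1))
    dt=r.inv().apply(np.array([x,y,z])-p)/1000
    w=np.degrees((r.inv()*Rt).as_rotvec())
    print("t",round(s["t"],2),"tcp",p.round(1),"yaw",round(cur,1),"q6",round(s["qpos"][5],2),"w",round(s["grip_width"],1),"F",s["contact_force"].round(1))
    print("->",dt.round(4),w.round(1),"dist",round(np.linalg.norm(dt)*1000))
E
python3 - <<'E'
from h import *
d=imaging.get_image("wrist"); s,r,p=st()
Rc=R.from_rotvec(d["rvec"]); o=-Rc.inv().apply(d["tvec"])
print("cam in tool",r.inv().apply(o-p),"axis",r.inv().apply(Rc.inv().apply([0,0,1])), "cam right", r.inv().apply(Rc.inv().apply([1,0,0])))
print("tool y",r.apply([0,1,0]),"x",r.apply([1,0,0]),"z",r.apply([0,0,1]),yaw(), s["qpos"])
plan(430,-210,300,-40)
E
```

```text
cam in tool [ -75.21762342 -205.75228169   -0.94665147] axis [ 2.59190906e-01  9.65826103e-01 -1.13488432e-04] cam right [-2.56095039e-04  1.86230141e-04  9.99999950e-01]
tool y [-3.30810584e-04  9.83899714e-04 -9.99999461e-01] x [-8.91211841e-01 -4.53587293e-01 -1.51462179e-04] z [ 0.4535872  -0.89121131 -0.00102691] -63.02591582033143 [-1.25052992e+00  2.06993834e-01  1.54214499e+00 -4.30614647e-06
  1.39349184e+00 -1.50519333e-01]
t 0.25 tcp [ 260.7 -512.1  177.5] yaw -63.0 q6 -0.15 w 93.9 F [ 0.4 -0.1 -0.2]
-> [-0.288  -0.1222 -0.1925] [  0.1 -23.   -0. ] dist 367
```

>>> apply_moves(steps=[-0.288,-0.12,-0.192,0,-23,0,-1,-0.288,-0.12,-0.192,0,-23,0,-1,-0.288,-0.12,-0.192,0,-23,0,-1,-0.288,-0.12,-0.192,0,-23,0,-1,-0.288,-0.12,-0.192,0,-23,0,-1])

```text
t: 0.88
tcp_pos: [406.1, -253.3, 281.1]
tool_rot: [-0.793, 1.702, -1.703]
contact_force: [0.8, 0.3, -0.4]
grip_width: 93.9
```

```bash
python3 - <<'E'
from h import *
plan(430,-210,300,-40)
d=imaging.get_image("wrist"); np.save("pics/w1.npy",d,allow_pickle=True)
cv2.imwrite("pics/w1.png",d["pixels"][:,:,::-1])
E
```

```text
t 0.88 tcp [ 406.1 -253.3  281.1] yaw -40.0 q6 -0.04 w 93.9 F [ 0.8  0.3 -0.4]
-> [-0.0485 -0.0189 -0.0095] [-0. -0. -0.] dist 53
```

View pics/w1.png

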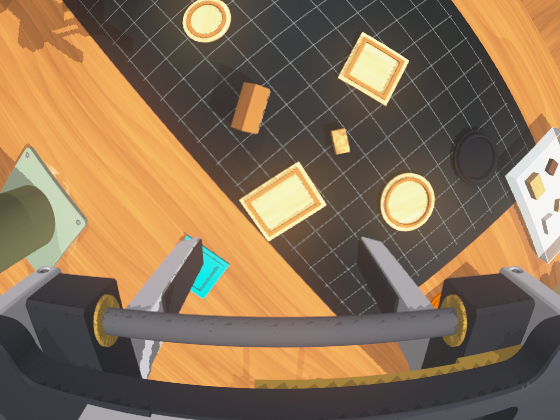

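The wrist view shows all four real plates: chimney (207,20), tower (373,69), house (283,201) and silo (407,202). The house is at (251,108), and the black and turquoise decoys are clearly visible. Next I rectify it and measure.

```bash
python3 - <<'E'
from h import *
d=np.load("pics/w1.npy",allow_pickle=True).item()
x0,x1,y0,y1=320,760,-520,100
t=topdown(d,8,x0,x1,y0,y1,1,True); cv2.imwrite("pics/td1.png",t)
hsv=cv2.cvtColor(t,cv2.COLOR_BGR2HSV)
m=((hsv[...,1]>50)&(hsv[...,2]>110)&(hsv[...,0]<32)).astype(np.uint8)
m=cv2.morphologyEx(m,cv2.MORPH_CLOSE,np.ones((5,5)))
cs,_=cv2.findContours(m,cv2.RETR_EXTERNAL,cv2.CHAIN_APPROX_NONE)
for c in cs:
    a=cv2.contourArea(c)
    if 400<a<15000:
        r=cv2.minAreaRect(c); b=cv2.boxPoints(r)
        e=b[1]-b[0] if np.linalg.norm(b[1]-b[0])>np.linalg.norm(b[2]-b[1]) else b[2]-b[1]
        ang=np.degrees(np.arctan2(-e[0],-e[1]))%180
        print("ctr",round(x1-r[0][1],1),round(y1-r[0][0],1),"size",np.round(r[1],1),"long axis",round(ang,1),"area",a)
E
```

```text
Traceback (most recent call last):
  File "h.py", line 26, in topdown
    p=w2px(d,np.stack([X,Y,np.full_like(X,z)],-1),wrist).astype(np.float32)
      ~~~~^^^^^^^^^^^^^^^^^^^^^^^^^^^^^^^^^^^^^^^^^^^^^^
  File "h.py", line 17, in w2px
    c=(R.from_rotvec(d["rvec"]).as_matrix()@np.asarray(p,float).T).T+d["tvec"]
       ~~~~~~~~~~~~~~~~~~~~~~~~~~~~~~~~~~~~^~~~~~~~~~~~~~~~~~~~~~
ValueError: matmul: Input operand 1 has a mismatch in its core dimension 0, with gufunc signature (n?,k),(k,m?)->(n?,m?) (size 620 is different from 3)
```

```bash
sed -i 's|c=(R.from_rotvec(d\["rvec"\]).as_matrix()@np.asarray(p,float).T).T+d\["tvec"\]|c=np.asarray(p,float)@R.from_rotvec(d["rvec"]).as_matrix().T+d["tvec"]|' h.py
sed -i 's/np.full_like(X,z)/np.full(X.shape,float(z))/' h.py
cat >> h.py <<'E'
def blobs(d,z,x0,x1,y0,y1,wrist=True,name=None,s=1,amin=400,amax=15000):
    t=topdown(d,z,x0,x1,y0,y1,s,wrist)
    if name: cv2.imwrite(name,t)
    hsv=cv2.cvtColor(t,cv2.COLOR_BGR2HSV)
    m=((hsv[...,1]>50)&(hsv[...,2]>110)&(hsv[...,0]<32)).astype(np.uint8)
    m=cv2.morphologyEx(m,cv2.MORPH_CLOSE,np.ones((5,5)))
    cs,_=cv2.findContours(m,cv2.RETR_EXTERNAL,cv2.CHAIN_APPROX_NONE)
    for c in cs:
        a=cv2.contourArea(c)*s*s
        if amin<a<amax:
            r=cv2.minAreaRect(c); b=cv2.boxPoints(r)
            e=b[1]-b[0] if np.linalg.norm(b[1]-b[0])>np.linalg.norm(b[2]-b[1]) else b[2]-b[1]
            ang=np.degrees(np.arctan2(-e[0],-e[1]))
            # col right=-y, row down=-x : dx=-e[1], dy=-e[0]
            print("ctr",round(x1-r[0][1]*s,1),round(y1-r[0][0]*s,1),"size",np.round(np.array(r[1])*s,1),"long axis",round(ang%180,1),"area",a)
E
python3 - <<'E'
from h import *
d=np.load("pics/w1.npy",allow_pickle=True).item()
blobs(d,10,320,760,-520,100,True,"pics/td1.png")
E
```

```text
ctr 386.0 -203.5 size [607. 130.] long axis 90.0 area 11879.5
ctr 436.4 -150.2 size [72.7 42.1] long axis 33.3 area 2872.5
ctr 473.2 -1.4 size [70.4 75.7] long axis 133.6 area 4298.0
ctr 506.0 -272.0 size [37.6 24.1] long axis 63.4 area 826.5
ctr 535.5 -417.0 size [98. 99.] long axis 0.0 area 7535.5
ctr 617.6 -218.4 size [86.5 86.1] long axis 22.8 area 7158.5
```

View pics/td1.png

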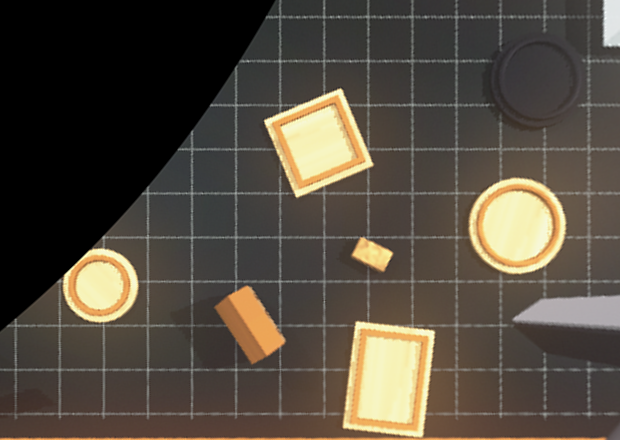

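```bash
python3 - <<'E'
from h import *
plan(434,-148,130,-56)
E
```

```text
t 0.93 tcp [ 410.4 -247.9  284.6] yaw -39.6 q6 -0.04 w 93.7 F [1.6 3.4 1.3]
-> [-0.091   0.1549 -0.0463] [-0.2 16.4 -0.4] dist 186
```

>>> apply_moves(steps=[-0.091,0.155,-0.046,0,16.4,0,-1,-0.091,0.155,-0.046,0,16.4,0,-1,-0.091,0.155,-0.046,0,16.4,0,-1,-0.091,0.155,-0.046,0,16.4,0,-1])

```text
t: 1.42
tcp_pos: [424.7, -152.0, 120.9]
tool_rot: [-0.58, 1.897, -1.881]
contact_force: [-1.0, -0.6, 0.4]
grip_width: 94.3
```

```bash
python3 - <<'E'
from h import *
plan(434,-148,130,-56)
d=imaging.get_image("wrist"); np.save("pics/w2.npy",d,allow_pickle=True)
cv2.imwrite("pics/w2.png",d["pixels"][:,:,::-1])
for z in (10,62): blobs(d,z,360,520,-230,-70,True,"pics/td2_%d.png"%z,0.5)
plan(434,-148,130,-56)
E
```

```text
t 1.43 tcp [ 424.7 -152.   120.9] yaw -56.2 q6 0.45 w 94.3 F [-1.  -0.6  0.4]
-> [-0.0099 -0.0092  0.0018] [ 0.6 -0.2  0.3] dist 14
ctr 429.7 -157.9 size [84.5 41.3] long axis 33.3 area 3211.875
ctr 397.0 -224.0 size [73. 11.] long axis 0.0 area 519.0
ctr 439.5 -150.0 size [70.4 34.5] long axis 33.3 area 2237.25
t 1.48 tcp [ 427.3 -154.7  123.9] yaw -56.3 q6 0.45 w 94.0 F [-0.5 -1.5  1.2]
-> [-0.0092 -0.0061 -0.0019] [ 0.2 -0.3  0.1] dist 11
```

View pics/w2.png

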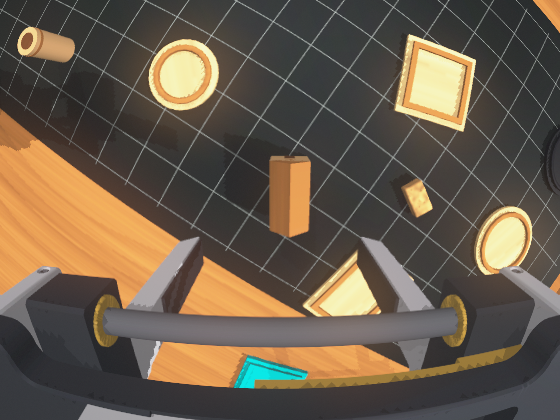

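View pics/td2_62.png

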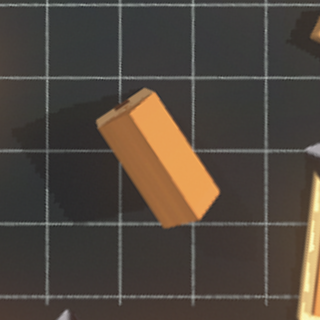

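```bash
cat >> h.py <<'E'
from scipy.optimize import minimize
def verts(kind):
    if kind=="house": return [(sx*32,sy*18,z) for sx in(-1,1) for sy in(-1,1) for z in(0,44)]+[(32,0,62),(-32,0,62)]
    if kind=="tower": return [(sx*20,sy*20,z) for sx in(-1,1) for sy in(-1,1) for z in(0,58)]+[(sx*15,sy*15,72) for sx in(-1,1) for sy in(-1,1)]
    a=np.linspace(0,2*np.pi,48,endpoint=False)
    c=lambda r,z:[(r*np.cos(t),r*np.sin(t),z) for t in a]
    if kind=="silo": return c(26,0)+c(26,50)+[(0,0,64)]
    if kind=="chimney": return c(15,0)+c(15,70)
def woodmask(im):
    hsv=cv2.cvtColor(im,cv2.COLOR_RGB2HSV)
    m=((hsv[...,1]>60)&(hsv[...,2]>70)&(hsv[...,0]<32)).astype(np.uint8)
    return m
def fit(d,kind,x,y,yawdeg,wrist=True,name=None,z0=0,win=25):
    V=np.array(verts(kind),float); V[:,2]+=z0
    k=4
    def poly(p):
        c,s=np.cos(np.radians(p[2])),np.sin(np.radians(p[2]))
        W=V@np.array([[c,s,0],[-s,c,0],[0,0,1]])+[p[0],p[1],0]
        return cv2.convexHull(w2px(d,W,wrist).astype(np.float32))
    b=poly((x,y,yawdeg)).reshape(-1,2); lo=np.floor(b.min(0)-win).astype(int).clip(0); hi=np.ceil(b.max(0)+win).astype(int)
    im=d["pixels"][lo[1]:hi[1],lo[0]:hi[0]]
    m=woodmask(im); 
    # keep component overlapping the guess
    n,l=cv2.connectedComponents(m); cm=np.zeros_like(m); cv2.fillPoly(cm,[(b-lo).astype(np.int32)],1)
    cnt=np.bincount(l[cm>0],minlength=n); cnt[0]=0; m=(l==cnt.argmax()).astype(np.uint8)
    m=cv2.morphologyEx(m,cv2.MORPH_CLOSE,np.ones((7,7)))
    M=cv2.resize(m,None,fx=k,fy=k,interpolation=cv2.INTER_LINEAR)
    def cost(p):
        q=((poly(p).reshape(-1,2)-lo+0.5)*k-0.5)
        r=np.zeros_like(M); cv2.fillPoly(r,[np.round(q*16).astype(np.int32)],1,shift=4)
        return 1-(r&M).sum()/(r|M).sum()
    best=None
    for dy in ((0,) if kind in("silo","chimney") else (-8,0,8)):
        p0=np.array([x,y,yawdeg+dy]); s=np.array([p0]+[p0+np.eye(3)[i]*(6,6,6)[i] for i in range(3)])
        r=minimize(cost,p0,method="Nelder-Mead",options=dict(initial_simplex=s,xatol=.05,fatol=1e-5))
        if best is None or r.fun<best.fun: best=r
    print(kind,"fit",best.x.round(1),"1-IoU",round(best.fun,3))
    if name:
        o=np.ascontiguousarray(d["pixels"][:,:,::-1]); cv2.polylines(o,[np.round(poly(best.x)).astype(np.int32)],True,(0,255,0),1)
        cv2.imwrite(name,o)
    return best.x
E
python3 - <<'E'
from h import *
d=np.load("pics/w2.npy",allow_pickle=True).item()
fit(d,"house",436,-152,34,name="pics/f2.png")
d1=np.load("pics/w1.npy",allow_pickle=True).item()
fit(d1,"house",436,-152,34)
E
```

```text
house fit [ 436.8 -152.3   33.6] 1-IoU 0.025
house fit [ 436.4 -152.1   33.1] 1-IoU 0.042
```

View pics/f2.png

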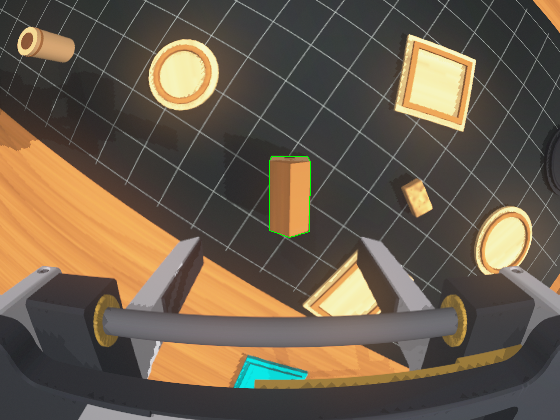

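```bash
python3 - <<'E'
s=open('h.py').read()
s=s.replace('''    if kind=="silo": return''','''    if kind=="silo_base": return c(48,0)+c(48,6)+c(42,10)
    if kind=="chimney_base": return c(37,0)+c(37,6)+c(31,10)
    bx=lambda a,b,z:[(sx*a,sy*b,z) for sx in(-1,1) for sy in(-1,1)]
    if kind=="house_base": return bx(54,40,0)+bx(54,40,6)+bx(48,34,10)
    if kind=="tower_base": return bx(42,42,0)+bx(42,42,6)+bx(36,36,10)
    if kind=="silo": return''').replace('kind in("silo","chimney")','kind[:4] in("silo","chim")')
open('h.py','w').write(s)
E
python3 - <<'E'
from h import *
for n in "12":
    d=np.load(f"pics/w{n}.npy",allow_pickle=True).item()
    if n=="1": 
        fit(d,"house_base",381,-290,-6,name="pics/f1.png")
        
    if n=="1":fit(d,"silo_base",536,-417,0)
    fit(d,"chimney_base",473,-2,0)
    fit(d,"tower_base",617,-218,23)
plan(436.6,-152.2,9,-56.6)
E
```

```text
house_base fit [ 407.2 -271.8  -21.4] 1-IoU 0.745
silo_base fit [ 530.8 -408.2   -4.1] 1-IoU 0.568
chimney_base fit [475.5  -4.6  11.5] 1-IoU 0.35
tower_base fit [ 614.6 -221.2   24. ] 1-IoU 0.252
chimney_base fit [480.5  -6.   -2.5] 1-IoU 0.42
tower_base fit [ 615.4 -219.8   21.7] 1-IoU 0.105
t 1.48 tcp [ 427.3 -154.7  123.9] yaw -56.3 q6 0.45 w 94.0 F [-0.5 -1.5  1.2]
-> [-0.0093  0.1149  0.0035] [0.2 0.3 0.1] dist 115
```

View pics/f1.png

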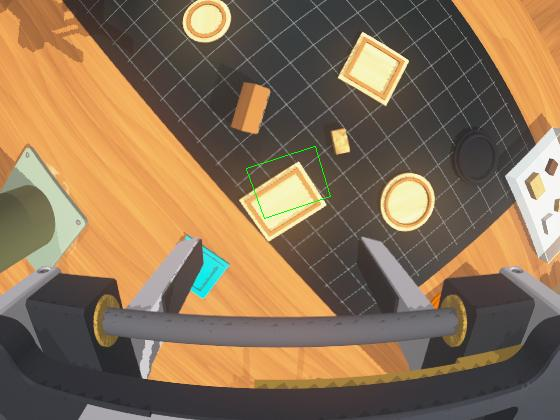

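```bash
python3 - <<'E'
from h import *
d=np.load(f"pics/w1.npy",allow_pickle=True).item()
h=cv2.cvtColor(d["pixels"],cv2.COLOR_RGB2HSV)
for n,(u,v) in dict(pl=(283,201),rim=(248,203),kerb=(254,204),sil=(407,202),table=(210,200),tow=(373,69),house=(260,105)).items(): print(n,h[v,u])
E
sed -i 's/^def woodmask(im):/def platemask(im):\n    hsv=cv2.cvtColor(im,cv2.COLOR_RGB2HSV)\n    return ((hsv[...,1]>30)\&(hsv[...,1]<135)\&(hsv[...,2]>150)\&(hsv[...,0]<34)).astype(np.uint8)\ndef woodmask(im):/; s/    m=woodmask(im); /    m=(platemask if kind.endswith("base") else woodmask)(im)/' h.py
python3 - <<'E'
import re
s=open('h.py').read()
s=s.replace("    m=cv2.morphologyEx(m,cv2.MORPH_CLOSE,np.ones((7,7)))\n","    if kind.endswith('base'):\n        cc,_=cv2.findContours(m,cv2.RETR_EXTERNAL,cv2.CHAIN_APPROX_NONE); m[:]=0; cv2.fillPoly(m,[cv2.convexHull(max(cc,key=cv2.contourArea))],1)\n    m=cv2.morphologyEx(m,cv2.MORPH_CLOSE,np.ones((7,7)))\n")
s=s.replace("    n,l=cv2.connectedComponents(m);","    if kind.endswith('base'): m=cv2.morphologyEx(m,cv2.MORPH_CLOSE,np.ones((5,5)))\n    n,l=cv2.connectedComponents(m);")
open('h.py','w').write(s)
E
cat > t.py <<'E'
from h import *
for n in "12":
    d=np.load(f"pics/w{n}.npy",allow_pickle=True).item()
    if n=="1": 
        fit(d,"house_base",381,-290,-6,name="pics/f1.png")
    if n=="1":fit(d,"silo_base",536,-417,0)
    fit(d,"chimney_base",473,-2,0)
    fit(d,"tower_base",617,-218,23)
E
python3 t.py
```

```text
pl [ 28  65 247]
rim [ 16 153 242]
kerb [ 28  62 247]
sil [ 28  65 247]
table [ 16 158 240]
tow [ 28  65 247]
house [ 15 158 235]
house_base fit [ 380.3 -289.4   -6.9] 1-IoU 0.042
silo_base fit [ 535.7 -420.     7.4] 1-IoU 0.021
chimney_base fit [475.    2.5   2.5] 1-IoU 0.033
tower_base fit [ 619.6 -218.3   22.5] 1-IoU 0.029
chimney_base fit [475.3   2.6  -4.3] 1-IoU 0.015
tower_base fit [ 620.2 -218.8   23.1] 1-IoU 0.022
```

>>> apply_moves(steps=[0,0.05,0,0,0,0,-1,0,0.05,0,0,0,0,-1,0,0.05,0,0,0,0,-1])

```text
t: 1.85
tcp_pos: [430.5, -157.7, 77.9]
tool_rot: [-0.566, 1.885, -1.891]
contact_force: [0.6, -1.0, 0.3]
grip_width: 93.7
```

```bash
python3 - <<'E'
from h import *
plan(436.6,-152.2,11,-56.6)
E
```

```text
t 1.85 tcp [ 430.5 -157.7   77.9] yaw -56.5 q6 0.45 w 93.7 F [ 0.6 -1.   0.3]
-> [-0.008   0.0669 -0.0015] [-0.2  0.1 -0.1] dist 67
```

>>> apply_moves(steps=[-0.008,0.067,-0.0015,0,0,0,-1,-0.008,0.067,-0.0015,0,0,0,-1,-0.008,0.067,-0.0015,0,0,0,-1,-0.008,0.067,-0.0015,0,0,0,1,-0.008,0.067,-0.0015,0,0,0,1], newtons=15)

```text
t: 2.48
tcp_pos: [436.2, -151.1, 10.4]
tool_rot: [-0.566, 1.884, -1.89]
contact_force: [0.2, -1.2, -0.4]
grip_width: 77.6
```

>>> apply_moves(steps=[0,0,0,0,0,0,1,0,0,0,0,0,0,1,0,0,0,0,0,0,1])

```text
t: 2.85
tcp_pos: [434.6, -150.1, 8.4]
tool_rot: [-0.57, 1.888, -1.888]
contact_force: [-0.9, -0.1, 0.5]
grip_width: 47.4
```

```bash
python3 - <<'E'
from h import *
plan(380.3,-289.4,70,-96.6)
E
```

```text
t 2.85 tcp [ 434.6 -150.1    8.4] yaw -56.4 q6 0.46 w 47.4 F [-0.9 -0.1  0.5]
-> [ 0.1223 -0.0616  0.0861] [ 0.  40.2  0. ] dist 162
```

>>> apply_moves(steps=[0,0,0,0,0,0,1,0,0,0,0,0,0,1,0,0,0,0,0,0,1])

```text
t: 3.22
tcp_pos: [434.7, -150.2, 8.4]
tool_rot: [-0.569, 1.888, -1.888]
contact_force: [-0.2, -0.6, 0.1]
grip_width: 36.0
```

```bash
python3 - <<'E'
from h import *
for i in range(3): plan(436,-151,70,-56.6)
E
```

```text
t 3.23 tcp [ 434.7 -150.2    8.4] yaw -56.4 q6 0.46 w 36.0 F [-0.2 -0.6  0.1]
-> [-0.0006 -0.0616  0.0014] [-0.   0.2 -0. ] dist 62
t 3.23 tcp [ 434.7 -150.2    8.4] yaw -56.4 q6 0.46 w 36.0 F [-0.2 -0.6  0.1]
-> [-0.0006 -0.0616  0.0014] [-0.   0.2 -0. ] dist 62
t 3.23 tcp [ 434.7 -150.2    8.4] yaw -56.4 q6 0.46 w 36.0 F [-0.2 -0.6  0.1]
-> [-0.0006 -0.0616  0.0014] [-0.   0.2 -0. ] dist 62
```

>>> apply_moves(steps=[0,-0.045,0,0,0,0,1,0.05,-0.05,0.035,0,10,0,1,0.09,-0.05,0.065,0,20,0,1,0.122,-0.05,0.086,0,30,0,1,0.122,-0.05,0.086,0,40.2,0,1])

```text
t: 3.85
tcp_pos: [379.5, -291.5, 58.4]
tool_rot: [-0.135, -2.156, 2.157]
contact_force: [-0.6, 0.6, -1.2]
grip_width: 35.5
```

>>> apply_moves(steps=[0,0,0,0,0,0,1,0,0,0,0,0,0,1,0,0,0,0,0,0,1])

```text
t: 4.22
tcp_pos: [380.6, -288.6, 58.3]
tool_rot: [-0.122, -2.163, 2.163]
contact_force: [0.0, 0.8, -2.0]
grip_width: 35.5
```

```bash
python3 - <<'E'
from h import *
plan(380.3,-289.4,20,-96.6)
d=imaging.get_image("wrist"); np.save("pics/w3.npy",d,allow_pickle=True)
cv2.imwrite("pics/w3.png",d["pixels"][:,:,::-1])
E
```

```text
t 4.22 tcp [ 380.6 -288.6   58.3] yaw -96.5 q6 0.85 w 35.5 F [ 0.   0.8 -2. ]
-> [0.0002 0.0383 0.0009] [0.  0.1 0. ] dist 38
```

View pics/w3.png

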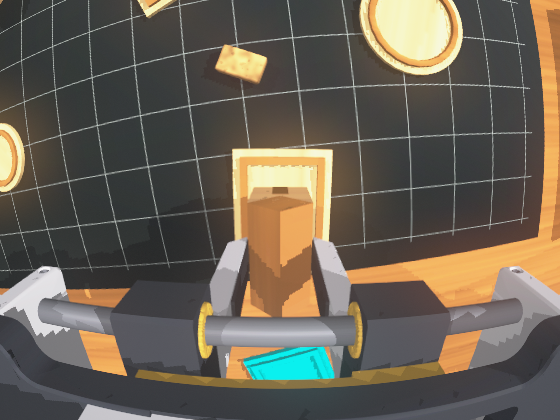

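>>> apply_moves(steps=[0,0.02,0.001,0,0,0,1,0,0.034,0.001,0,0,0,1,0,0.04,0.001,0,0,0,1,0,0.042,0.001,0,0,0,1,0,0.042,0.001,0,0,0,1])

```text
t: 4.9
tcp_pos: [380.6, -290.4, 16.6]
tool_rot: [-0.125, -2.162, 2.162]
contact_force: [-0.3, 0.2, -1.2]
grip_width: 35.7
```

>>> apply_moves(steps=[0,0.001,0,0,0,0,1,0,0.001,0,0,0,0,1])

```text
t: 5.15
tcp_pos: [380.6, -290.4, 15.7]
tool_rot: [-0.126, -2.162, 2.162]
contact_force: [0.0, -0.5, -0.1]
grip_width: 35.8
```

>>> apply_moves(steps=[0,0.0005,0,0,0,0,1,0,0.001,0,0,0,0,1,0,0.001,0,0,0,0,1])

```text
t: 5.52
tcp_pos: [380.4, -290.3, 14.4]
tool_rot: [-0.125, -2.162, 2.162]
contact_force: [0.2, -0.2, -0.8]
grip_width: 35.7
```

>>> apply_moves(steps=[0,0.0005,0,0,0,0,1,0,0.001,0,0,0,0,1,0,0.001,0,0,0,0,1])

```text
t: 5.9
tcp_pos: [380.4, -290.3, 14.4]
tool_rot: [-0.125, -2.162, 2.162]
contact_force: [-2.0, 1.8, 7.0]
grip_width: 35.6
```

>>> apply_moves(steps=[0,0,0,0,0,0,-0.4,0,0,0,0,0,0,-0.4,0,0,0,0,0,0,-0.4,0,-0.03,0,0,0,0,-0.4,0,-0.09,0,0,0,0,-0.6])

```text
t: 6.52
tcp_pos: [378.2, -287.9, 101.5]
tool_rot: [-0.119, -2.165, 2.153]
contact_force: [0.8, -1.0, 0.0]
grip_width: 72.3
```

```bash
python3 - <<'E'
from h import *
d=imaging.get_image("wrist"); np.save("pics/w4.npy",d,allow_pickle=True)
cv2.imwrite("pics/w4.png",d["pixels"][:,:,::-1])
plan(620,13,250,-40)
E
```

```text
t 6.58 tcp [ 383.9 -293.8  111.7] yaw -96.6 q6 0.85 w 74.3 F [ 2.9 -0.7  4.7]
-> [-0.2004 -0.139  -0.3309] [ -0.6 -56.6  -0.2] dist 411
```

View pics/w4.png

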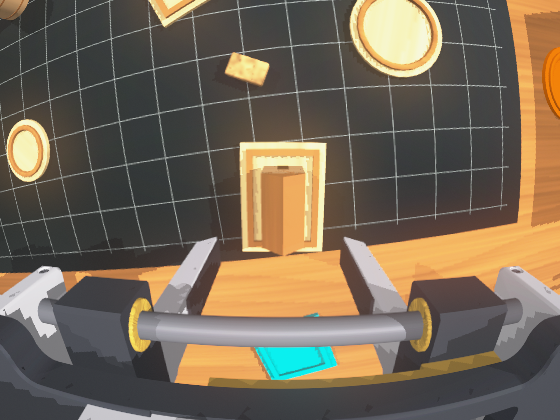

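```bash
python3 - <<'E'
from h import *
plan(470,110,280,-70)
E
```

```text
t 6.58 tcp [ 383.9 -293.8  111.7] yaw -96.6 q6 0.85 w 74.3 F [ 2.9 -0.7  4.7]
-> [-0.0405 -0.1709 -0.4098] [ -0.5 -26.6  -0.4] dist 446
```

>>> apply_moves(steps=[-0.04,-0.171,-0.41,0,-26.6,0,-1,-0.04,-0.171,-0.41,0,-26.6,0,-1,-0.04,-0.171,-0.41,0,-26.6,0,-1,-0.04,-0.171,-0.41,0,-26.6,0,-1,-0.04,-0.171,-0.41,0,-26.6,0,-1])

```text
t: 7.2
tcp_pos: [441.6, -6.4, 224.0]
tool_rot: [-0.356, 2.031, -2.032]
contact_force: [0.1, -0.8, 0.1]
grip_width: 94.1
```

```bash
python3 - <<'E'
from h import *
plan(470,110,280,-70)
E
```

```text
t 7.2 tcp [441.6  -6.4 224. ] yaw -70.0 q6 1.01 w 94.1 F [ 0.1 -0.8  0.1]
-> [-0.0664 -0.056  -0.0996] [-0.  -0.  -0.1] dist 132
```

>>> apply_moves(steps=[-0.066,-0.056,-0.08,0,0,0,-1,-0.066,-0.056,-0.08,0,0,0,-1,-0.066,-0.056,-0.08,0,0,0,-1])

```text
t: 7.58
tcp_pos: [478.1, 92.3, 281.5]
tool_rot: [-0.357, 2.026, -2.027]
contact_force: [0.2, -0.5, 0.3]
grip_width: 94.2
```

```bash
python3 - <<'E'
from h import *
d=imaging.get_image("wrist"); np.save("pics/w5.npy",d,allow_pickle=True)
cv2.imwrite("pics/w5.png",d["pixels"][:,:,::-1])
plan(470,110,280,-70)
E
```

```text
t 7.62 tcp [476.7  90.6 279.7] yaw -69.8 q6 1.23 w 94.2 F [-0.5 -1.3 -0.1]
-> [-0.0004 -0.0003 -0.0205] [-0.1  0.2 -0.1] dist 21
```

View pics/w5.png

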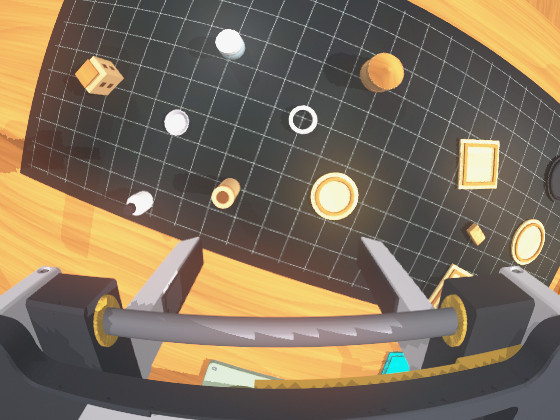

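The view shows the chimney (225,193), silo (383,72), tower (99,76), jar (230,44), glue (140,203) and the chimney plate (334,197).

```bash
python3 - <<'E'
from h import *
d=np.load("pics/w5.npy",allow_pickle=True).item()
fit(d,"chimney",430,157,0,name="pics/f5a.png")
fit(d,"silo",670,5,0,name="pics/f5b.png")
fit(d,"tower",535,410,30,name="pics/f5c.png")
fit(d,"chimney_base",475,2.6,0)
fit(d,"tower_base",620,-218,23)
print("jar",px2w(d,230,40,48,True),"glue",px2w(d,148,200,0,True),px2w(d,132,209,68,True))
a,b,c=[cv2.imread(f"pics/f5{k}.png") for k in "abc"]
o=np.minimum(a,0)+a; g=(b!=a).any(2); o[g]=(0,255,0)
g=(c!=a).any(2); o[g]=(0,255,0); cv2.imwrite("pics/f5.png",o)
E
```

```text
chimney fit [431.9 157.4   3.3] 1-IoU 0.553
silo fit [673.4   9.3   3. ] 1-IoU 0.033
tower fit [533.8 419.7  46.5] 1-IoU 0.663
chimney_base fit [475.3   2.5   7.8] 1-IoU 0.032
tower_base fit [ 619.7 -219.5   22.8] 1-IoU 0.041
jar [635.49087186 222.5904453   48.        ] glue [365.56951034 280.10980222   0.        ] [369.17775535 278.65777737  68.        ]
```

View pics/f5.png

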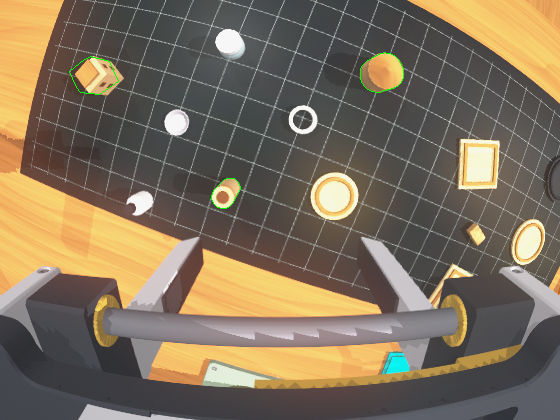

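```bash
python3 - <<'E'
s=open('h.py').read()
s=s.replace("cnt[0]=0; m=(l==cnt.argmax()).astype(np.uint8)","cnt[0]=0; m=((l==cnt.argmax()) if kind.endswith('base') else np.isin(l,np.nonzero(cnt>20)[0])).astype(np.uint8)\n    if not kind.endswith('base'): m=cv2.morphologyEx(m,cv2.MORPH_CLOSE,np.ones((13,13)))")
s=s.replace("(hsv[...,1]>60)&(hsv[...,2]>70)","(hsv[...,1]>45)&(hsv[...,2]>65)")
open('h.py','w').write(s)
E
python3 - <<'E'
from h import *
d=np.load("pics/w5.npy",allow_pickle=True).item()
fit(d,"chimney",430,157,0,name="pics/f5a.png",win=12)
fit(d,"silo",670,5,0,name="pics/f5b.png",win=12)
fit(d,"tower",535,410,30,name="pics/f5c.png",win=12)
plan(431.9,157.4,95,-70)
c=cv2.imread("pics/f5c.png"); cv2.imwrite("pics/f5z.png",cv2.resize(c[30:240,50:330],None,fx=2.8,fy=2.8))
E
```

```text
chimney fit [431.7 157.4   3.4] 1-IoU 0.068
silo fit [673.3   9.2   4. ] 1-IoU 0.038
tower fit [533.6 415.8  48. ] 1-IoU 0.574
t 7.62 tcp [476.7  90.6 279.7] yaw -69.8 q6 1.23 w 94.2 F [-0.5 -1.3 -0.1]
-> [ 0.0192  0.1846 -0.0783] [-0.1  0.2 -0.1] dist 201
```

View pics/f5z.png

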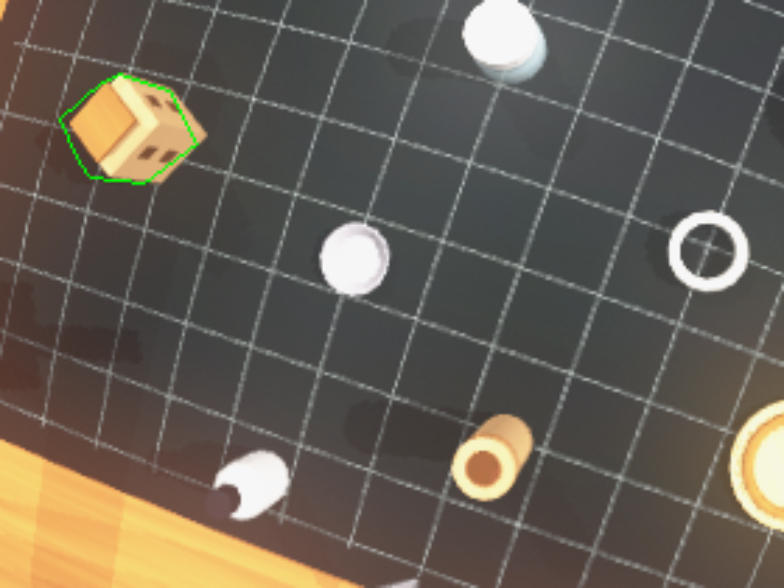

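>>> apply_moves(steps=[0.019,0.185,-0.078,0,0,0,-1,0.019,0.185,-0.078,0,0,0,-1,0.019,0.185,-0.078,0,0,0,-1,0.019,0.185,-0.078,0,0,0,-1,0.019,0.185,-0.078,0,0,0,-1])

```text
t: 8.25
tcp_pos: [431.4, 155.4, 94.0]
tool_rot: [-0.359, 2.032, -2.033]
contact_force: [0.5, -0.2, -0.4]
grip_width: 94.1
```

```bash
python3 - <<'E'
from h import *
d=imaging.get_image("wrist"); np.save("pics/w6.npy",d,allow_pickle=True)
fit(d,"chimney",431.8,157.4,0,name="pics/f6.png",win=12)
plan(431.8,157.4,16,-70)
E
```

```text
chimney fit [431.8 155.9   3.2] 1-IoU 0.45
t 8.3 tcp [433.3 155.6  95.6] yaw -70.1 q6 1.38 w 93.7 F [ 0.1 -0.1  0.8]
-> [ 0.001   0.0796 -0.0023] [-0.1 -0.1 -0.1] dist 80
```

View pics/f6.png

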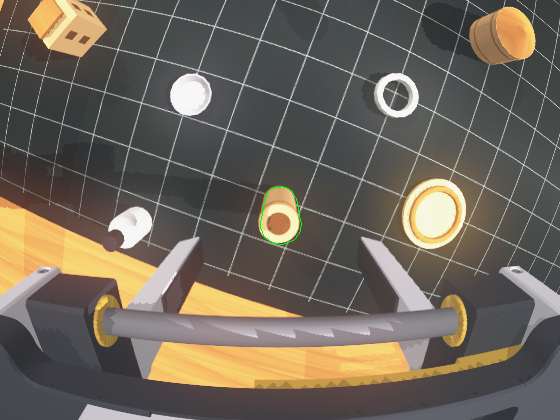

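>>> apply_moves(steps=[0,0.04,-0.002,0,0,0,-1,0,0.079,-0.002,0,0,0,-1,0,0.079,-0.002,0,0,0,-0.4,0,0.079,-0.002,0,0,0,1,0,0.079,-0.002,0,0,0,1], newtons=12)

```text
t: 8.93
tcp_pos: [433.7, 158.5, 17.7]
tool_rot: [-0.352, 2.03, -2.03]
contact_force: [-0.3, -0.8, -0.2]
grip_width: 67.7
```

>>> apply_moves(steps=[0,0,0,0,0,0,1,0,0,0,0,0,0,1,0,0,0,0,0,0,1,0,0,0,0,0,0,1,0,0,0,0,0,0,1])

```text
t: 9.55
tcp_pos: [430.9, 158.2, 15.3]
tool_rot: [-0.358, 2.032, -2.032]
contact_force: [-0.9, -0.7, 1.1]
grip_width: 29.6
```

```bash
python3 - <<'E'
from h import *
plan(475.3,2.6,70,-70)
E
```

```text
t 9.55 tcp [430.9 158.2  15.3] yaw -70.0 q6 1.39 w 29.6 F [-0.9 -0.7  1.1]
-> [ 0.0115 -0.0547  0.1615] [-0. -0.  0.] dist 171
```

>>> apply_moves(steps=[0,-0.04,0,0,0,0,1,0.004,-0.05,0.055,0,0,0,1,0.008,-0.05,0.11,0,0,0,1,0.0115,-0.05,0.1615,0,0,0,1,0.0115,-0.05,0.1615,0,0,0,1])

```text
t: 10.18
tcp_pos: [476.4, -0.3, 65.4]
tool_rot: [-0.352, 2.034, -2.035]
contact_force: [-0.6, 1.2, -0.3]
grip_width: 30.0
```

>>> apply_moves(steps=[0,0,0,0,0,0,1,0,0,0,0,0,0,1])

```text
t: 10.42
tcp_pos: [474.5, 3.9, 64.8]
tool_rot: [-0.36, 2.032, -2.031]
contact_force: [0.3, 0.1, -0.4]
grip_width: 29.6
```

```bash
python3 - <<'E'
from h import *
plan(475.3,2.6,22.5,-70)
d=imaging.get_image("wrist"); np.save("pics/w7.npy",d,allow_pickle=True)
cv2.imwrite("pics/w7.png",d["pixels"][:,:,::-1])
E
```

```text
t 10.43 tcp [474.5   3.9  64.8] yaw -69.9 q6 1.05 w 29.6 F [ 0.3  0.1 -0.4]
-> [-0.0004  0.0423  0.0015] [0.1 0.1 0. ] dist 42
```

View pics/w7.png

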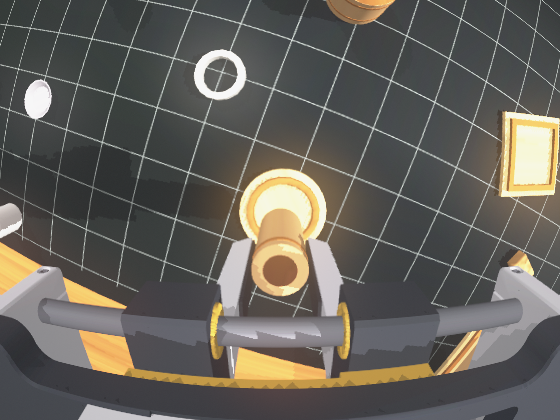

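Centred over its plate. Lowering.

>>> apply_moves(steps=[0,0.02,0.001,0,0,0,1,0,0.036,0.001,0,0,0,1,0,0.04,0.001,0,0,0,1,0,0.042,0.001,0,0,0,1,0,0.042,0.001,0,0,0,1])

```text
t: 11.1
tcp_pos: [475.9, 1.7, 23.5]
tool_rot: [-0.357, 2.031, -2.032]
contact_force: [0.0, 0.2, -0.1]
grip_width: 29.6
```

>>> apply_moves(steps=[0,0.0005,0,0,0,0,1,0,0.001,0,0,0,0,1,0,0.001,0,0,0,0,1])

```text
t: 11.48
tcp_pos: [475.7, 1.6, 22.4]
tool_rot: [-0.357, 2.032, -2.032]
contact_force: [0.2, -0.7, 0.2]
grip_width: 29.8
```

>>> apply_moves(steps=[0,0.0005,0,0,0,0,1,0,0.001,0,0,0,0,1,0,0.001,0,0,0,0,1])

```text
t: 11.85
tcp_pos: [475.7, 1.6, 21.3]
tool_rot: [-0.358, 2.032, -2.032]
contact_force: [-0.7, 0.2, 0.2]
grip_width: 29.5
```

>>> apply_moves(steps=[0,0.0003,0,0,0,0,1,0,0.0006,0,0,0,0,1,0,0.0006,0,0,0,0,1])

```text
t: 12.22
tcp_pos: [475.9, 1.5, 21.1]
tool_rot: [-0.357, 2.031, -2.032]
contact_force: [-1.5, 0.3, 5.6]
grip_width: 29.7
```

>>> apply_moves(steps=[0,0,0,0,0,0,-0.4,0,0,0,0,0,0,-0.4,0,0,0,0,0,0,-0.4,0,-0.03,0,0,0,0,-0.4,0,-0.09,0,0,0,0,-0.6])

```text
t: 12.85
tcp_pos: [472.5, 2.1, 108.7]
tool_rot: [-0.366, 2.038, -2.032]
contact_force: [1.4, 0.1, -0.6]
grip_width: 72.4
```

```bash
python3 - <<'E'
from h import *
d=imaging.get_image("wrist"); np.save("pics/w8.npy",d,allow_pickle=True)
cv2.imwrite("pics/w8.png",d["pixels"][:,:,::-1])
fit(d,"chimney",475.5,2,0,z0=6,win=12); fit(d,"silo",673,9,0,win=12)
plan(673.3,9.2,110,-70)
E
```

```text
chimney fit [477.   -6.3   5.8] 1-IoU 0.601
silo fit [673.3   9.2   3.6] 1-IoU 0.02
t 12.9 tcp [480.5   1.  119. ] yaw -70.0 q6 1.04 w 74.3 F [2.6 0.  4.5]
-> [-0.1839  0.0111  0.0581] [-0.3 -0.  -0.6] dist 193
```

View pics/w8.png

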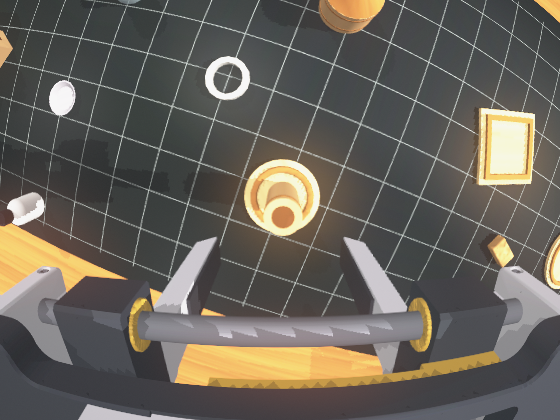

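>>> apply_moves(steps=[-0.184,0.011,0.058,0,0,0,-1,-0.184,0.011,0.058,0,0,0,-1,-0.184,0.011,0.058,0,0,0,-1,-0.184,0.011,0.058,0,0,0,-1,-0.184,0.02,0.058,0,0,0,-1])

```text
t: 13.52
tcp_pos: [668.4, 10.0, 90.2]
tool_rot: [-0.358, 2.032, -2.032]
contact_force: [0.6, -1.4, -0.2]
grip_width: 94.0
```

```bash
python3 - <<'E'
from h import *
d=imaging.get_image("wrist"); np.save("pics/w9.npy",d,allow_pickle=True)
fit(d,"silo",673,9,0,win=12,name="pics/f9.png")
plan(673.3,9.2,11,-70)
E
```

```text
silo fit [664.2   8.5   2.1] 1-IoU 0.479
t 13.57 tcp [666.3  10.2  88.6] yaw -70.0 q6 1.11 w 94.1 F [-1.2  0.3 -0.6]
-> [-0.0064  0.0776  0.0034] [ 0.1 -0.   0.2] dist 78
```

View pics/f9.png

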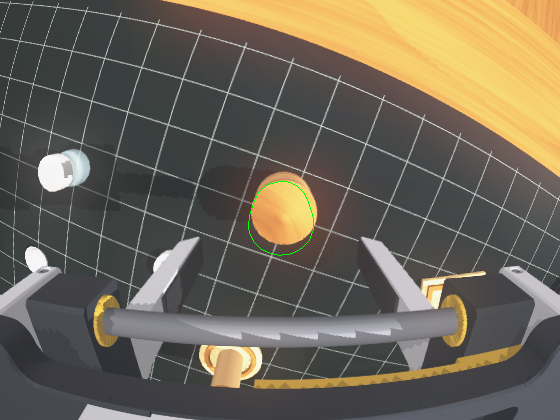

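>>> apply_moves(steps=[-0.006,0.04,0.003,0,0,0,-1,-0.006,0.077,0.003,0,0,0,-1,-0.006,0.077,0.003,0,0,0,-0.6,-0.006,0.077,0.003,0,0,0,0,-0.006,0.077,0.003,0,0,0,1], newtons=15)

```text
t: 14.2
tcp_pos: [676.8, 9.0, 16.6]
tool_rot: [-0.353, 2.029, -2.031]
contact_force: [0.4, -0.7, -1.7]
grip_width: 67.6
```

>>> apply_moves(steps=[0,0,0,0,0,0,1,0,0,0,0,0,0,1,0,0,0,0,0,0,1])

```text
t: 14.58
tcp_pos: [675.9, 9.2, 15.0]
tool_rot: [-0.356, 2.031, -2.032]
contact_force: [-0.4, -0.4, 5.2]
grip_width: 51.2
```

```bash
python3 - <<'E'
from h import *
plan(535.7,-419.8,75,-70)
E
```

```text
t 14.57 tcp [675.9   9.2  15. ] yaw -70.0 q6 1.11 w 51.2 F [-0.4 -0.4  5.2]
-> [ 0.2782 -0.0602  0.3553] [-0.  -0.  -0.1] dist 455
```

>>> apply_moves(steps=[0,-0.05,0,0,0,0,1,0.03,-0.06,0.04,0,0,0,1,0.07,-0.06,0.089,0,0,0,1,0.109,-0.06,0.138,0,0,0,1,0.147,-0.06,0.187,0,0,0,1])

```text
t: 15.2
tcp_pos: [599.6, -217.7, 73.0]
tool_rot: [-0.359, 2.033, -2.031]
contact_force: [-0.3, -0.3, -0.7]
grip_width: 51.5
```

```bash
python3 - <<'E'
from h import *
plan(538,-419,75,-70)
E
```

```text
t 15.2 tcp [ 599.6 -217.7   73. ] yaw -70.0 q6 0.74 w 51.5 F [-0.3 -0.3 -0.7]
-> [ 0.1268 -0.0021  0.1681] [0. 0. 0.] dist 211
```

>>> apply_moves(steps=[0.035,-0.002,0.047,0,0,0,1,0.072,-0.002,0.096,0,0,0,1,0.108,-0.002,0.144,0,0,0,1,0.127,-0.002,0.168,0,0,0,1,0.127,-0.002,0.168,0,0,0,1])

```text
t: 15.82
tcp_pos: [537.2, -419.9, 74.6]
tool_rot: [-0.355, 2.035, -2.034]
contact_force: [0.1, 1.1, -0.9]
grip_width: 51.1
```

```bash
python3 - <<'E'
from h import *
d=imaging.get_image("wrist"); np.save("pics/w10.npy",d,allow_pickle=True)
cv2.imwrite("pics/w10.png",d["pixels"][:,:,::-1])
plan(538,-419,23,-70)
E
```

```text
t 15.88 tcp [ 538.  -417.9   74.6] yaw -70.2 q6 0.44 w 51.1 F [ 0.2  0.9 -1.1]
-> [0.0003 0.0516 0.0012] [ 0.1 -0.2  0. ] dist 52
```

View pics/w10.png

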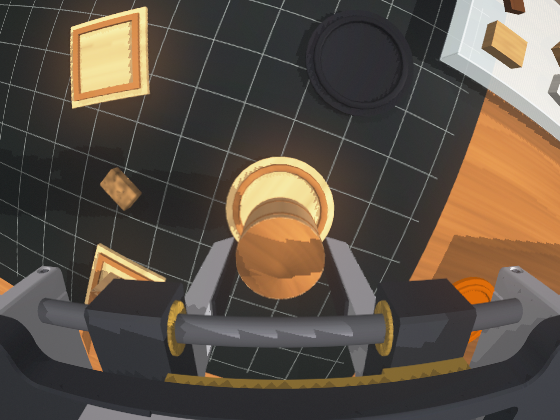

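>>> apply_moves(steps=[0,0.025,0.001,0,0,0,1,0,0.045,0.001,0,0,0,1,0,0.05,0.001,0,0,0,1,0,0.051,0.001,0,0,0,1,0,0.051,0.001,0,0,0,1])

```text
t: 16.5
tcp_pos: [540.0, -418.9, 25.5]
tool_rot: [-0.357, 2.03, -2.033]
contact_force: [0.4, -0.7, -0.5]
grip_width: 51.6
```

>>> apply_moves(steps=[0,0.0005,0,0,0,0,1,0,0.001,0,0,0,0,1,0,0.001,0,0,0,0,1])

```text
t: 16.88
tcp_pos: [539.2, -418.7, 23.8]
tool_rot: [-0.357, 2.032, -2.032]
contact_force: [0.4, -0.0, -1.3]
grip_width: 51.4
```

>>> apply_moves(steps=[-0.001,0.0005,0,0,0,0,1,-0.001,0.001,0,0,0,0,1,-0.001,0.0015,0,0,0,0,1,-0.001,0.0015,0,0,0,0,1])

```text
t: 17.38
tcp_pos: [540.1, -418.2, 22.0]
tool_rot: [-0.358, 2.032, -2.032]
contact_force: [0.4, 0.5, -1.1]
grip_width: 51.6
```

>>> apply_moves(steps=[0,0.0005,0,0,0,0,1,0,0.001,0,0,0,0,1,0,0.001,0,0,0,0,1])

```text
t: 17.75
tcp_pos: [540.2, -418.3, 21.1]
tool_rot: [-0.358, 2.032, -2.032]
contact_force: [0.4, 0.2, -0.8]
grip_width: 51.4
```

>>> apply_moves(steps=[0.002,0.0003,0,0,0,0,1,0.002,0.0006,0,0,0,0,1,0.002,0.0006,0,0,0,0,1])

```text
t: 18.12
tcp_pos: [538.4, -419.1, 21.0]
tool_rot: [-0.358, 2.031, -2.032]
contact_force: [0.4, 1.3, 2.0]
grip_width: 51.6
```

>>> apply_moves(steps=[0,0.0004,0,0,0,0,1,0,0.0008,0,0,0,0,1,0,0.0008,0,0,0,0,1])

```text
t: 18.5
tcp_pos: [538.4, -419.2, 21.0]
tool_rot: [-0.358, 2.031, -2.032]
contact_force: [-1.9, 2.4, 6.1]
grip_width: 51.3
```

>>> apply_moves(steps=[0,0,0,0,0,0,-0.6,0,0,0,0,0,0,-0.6,0,0,0,0,0,0,-0.6,0,-0.03,0,0,0,0,-0.6,0,-0.09,0,0,0,0,-0.8])

```text
t: 19.12
tcp_pos: [535.8, -416.6, 106.1]
tool_rot: [-0.363, 2.042, -2.026]
contact_force: [0.1, -0.6, -0.1]
grip_width: 82.4
```

```bash
python3 - <<'E'
from h import *
d=imaging.get_image("wrist"); np.save("pics/w11.npy",d,allow_pickle=True)
cv2.imwrite("pics/w11.png",d["pixels"][:,:,::-1])
plan(520,330,200,-50)
E
```

```text
t 19.18 tcp [ 541.7 -422.1  119.3] yaw -70.0 q6 0.43 w 83.9 F [ 2.6 -2.3  6.4]
-> [-0.2371 -0.087  -0.7133] [ -0.6 -20.   -0.2] dist 757
```

View pics/w11.png

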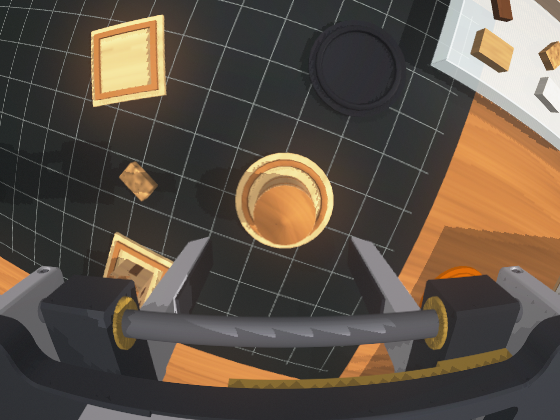

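>>> apply_moves(steps=[-0.237,-0.11,-0.713,0,-20,0,-1,-0.237,-0.11,-0.713,0,-20,0,-1,-0.237,-0.11,-0.713,0,-20,0,-1,-0.237,-0.11,-0.713,0,-20,0,-1,-0.237,-0.11,-0.713,0,-20,0,-1])

```text
t: 19.8
tcp_pos: [529.6, -108.0, 155.3]
tool_rot: [-0.66, 1.817, -1.817]
contact_force: [1.1, 1.1, 0.8]
grip_width: 93.7
```

```bash
python3 - <<'E'
from h import *
plan(510,330,220,-50)
E
```

```text
t 19.8 tcp [ 529.6 -108.   155.3] yaw -50.0 q6 0.51 w 93.7 F [1.1 1.1 0.8]
-> [-0.2663 -0.0648 -0.3483] [-0. -0. -0.] dist 443
```

>>> apply_moves(steps=[-0.266,-0.065,-0.348,0,0,0,-1,-0.266,-0.065,-0.348,0,0,0,-1,-0.266,-0.065,-0.348,0,0,0,-1,-0.266,-0.065,-0.348,0,0,0,-1,-0.266,-0.065,-0.348,0,0,0,-1])

```text
t: 20.42
tcp_pos: [515.7, 201.0, 201.3]
tool_rot: [-0.66, 1.816, -1.817]
contact_force: [1.3, 0.4, -0.4]
grip_width: 93.6
```

>>> apply_moves(steps=[-0.08,-0.02,-0.1,0,0,0,-1,-0.08,-0.02,-0.1,0,0,0,-1,-0.08,-0.02,-0.1,0,0,0,-1])

```text
t: 20.8
tcp_pos: [512.5, 331.1, 221.5]
tool_rot: [-0.663, 1.814, -1.812]
contact_force: [0.7, -0.2, -0.4]
grip_width: 94.1
```

```bash
python3 - <<'E'
from h import *
d=imaging.get_image("wrist"); np.save("pics/w12.npy",d,allow_pickle=True)
cv2.imwrite("pics/w12.png",d["pixels"][:,:,::-1])
plan(536,417,120,-50)
fit(d,"tower",536,417,25,name="pics/f12.png",win=15)
E
```

```text
t 20.85 tcp [512.5 329.3 220.9] yaw -49.8 q6 1.3 w 94.1 F [ 0.4 -0.1 -1. ]
-> [-0.0745  0.101  -0.0519] [-0.   0.2 -0. ] dist 136
tower fit [533.  412.1  40.6] 1-IoU 0.547
```

View pics/f12.png

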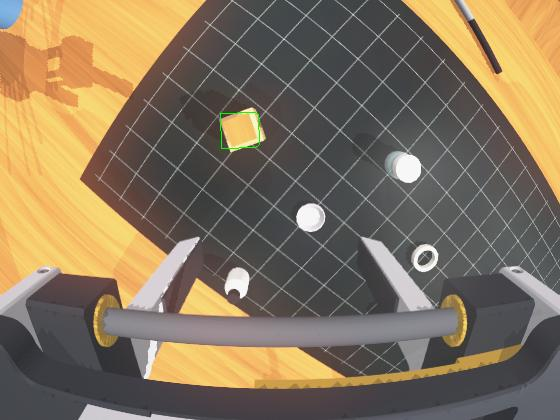

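```bash
sed -i 's/(hsv\[...,1\]>45)&(hsv\[...,2\]>65)/(hsv[...,1]>30)\&(hsv[...,2]>115)/' h.py; python3 - <<'E'
from h import *
import h
d=np.load("pics/w12.npy",allow_pickle=True).item()
for y0 in (20,60): fit(d,"tower",536,417,y0,name="pics/f12.png",win=15)
c=cv2.imread("pics/f12.png")[80:180,190:300]; m=woodmask(c[:,:,::-1].copy())*255
cv2.imwrite("pics/f12z.png",cv2.resize(np.hstack([c,cv2.merge([m,m,m])]),None,fx=3.6,fy=3.6))
E
```

```text
tower fit [535.9 410.   58.8] 1-IoU 0.034
tower fit [535.8 409.9  59.3] 1-IoU 0.033
```

View pics/f12z.png

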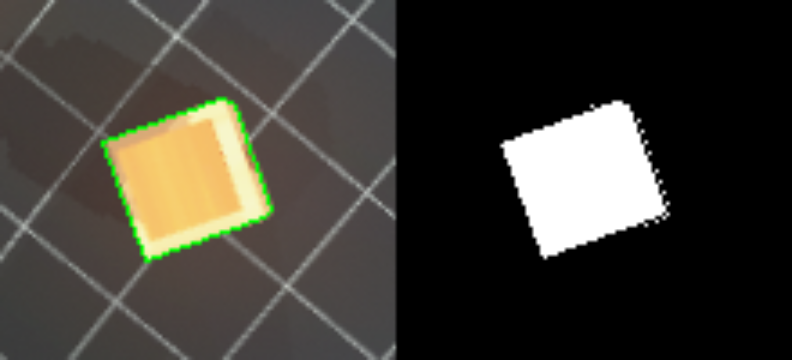

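```bash
python3 - <<'E'
from h import *
plan(535.9,410,100,-30.9)
E
```

```text
t 20.85 tcp [512.5 329.3 220.9] yaw -49.8 q6 1.3 w 94.1 F [ 0.4 -0.1 -1. ]
-> [-0.0699  0.121  -0.0466] [ -0.  -18.9  -0. ] dist 147
```

>>> apply_moves(steps=[-0.07,0.121,-0.047,0,-18.9,0,-1,-0.07,0.121,-0.047,0,-18.9,0,-1,-0.07,0.121,-0.047,0,-18.9,0,-1,-0.07,0.121,-0.047,0,-18.9,0,-1])

```text
t: 21.35
tcp_pos: [534.9, 405.6, 96.5]
tool_rot: [-0.907, 1.599, -1.6]
contact_force: [-0.1, 1.3, -0.1]
grip_width: 94.1
```

```bash
python3 - <<'E'
from h import *
d=imaging.get_image("wrist"); np.save("pics/w13.npy",d,allow_pickle=True)
fit(d,"tower",536,410,59,name="pics/f13.png",win=15)
plan(535.9,410,12,-30.9)
E
```

```text
tower fit [536.  410.   58.9] 1-IoU 0.024
t 21.4 tcp [536.2 406.   98.8] yaw -31.2 q6 1.06 w 93.6 F [ 0.4 -0.1  0.3]
-> [-0.0035  0.0868 -0.0023] [ 0.  -0.3  0.1] dist 87
```

View pics/f13.png

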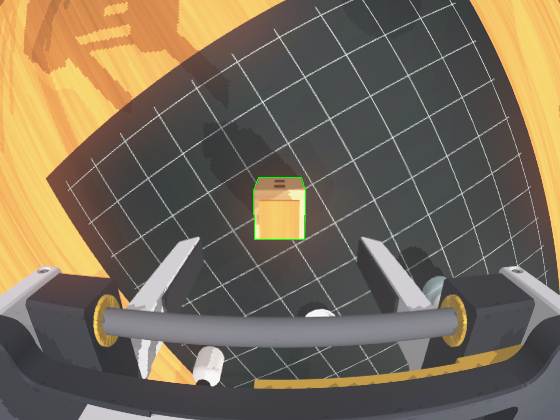

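>>> apply_moves(steps=[-0.003,0.045,-0.002,0,0,0,-1,-0.003,0.087,-0.002,0,0,0,-1,-0.003,0.087,-0.002,0,0,0,-0.6,-0.003,0.087,-0.002,0,0,0,0,-0.003,0.087,-0.002,0,0,0,1], newtons=15)

```text
t: 22.02
tcp_pos: [538.7, 412.6, 16.5]
tool_rot: [-0.895, 1.596, -1.596]
contact_force: [0.7, -0.0, -0.4]
grip_width: 67.7
```

>>> apply_moves(steps=[0,0,0,0,0,0,1,0,0,0,0,0,0,1,0,0,0,0,0,0,1,0,0,0,0,0,0,1,0,0,0,0,0,0,1])

```text
t: 22.65
tcp_pos: [536.4, 411.7, 13.3]
tool_rot: [-0.901, 1.597, -1.597]
contact_force: [-0.8, -0.5, 2.4]
grip_width: 40.1
```

```bash
python3 - <<'E'
from h import *
plan(620,-218.8,110,-67.1)
plan(500,80,110,-30.9)
E
```

```text
t 22.65 tcp [536.4 411.7  13.3] yaw -31.1 q6 1.07 w 40.1 F [-0.8 -0.5  2.4]
-> [ 0.4965 -0.0968  0.3975] [-0. 36. -0.] dist 643
t 22.65 tcp [536.4 411.7  13.3] yaw -31.1 q6 1.07 w 40.1 F [-0.8 -0.5  2.4]
-> [ 0.3028 -0.0968  0.1404] [-0.  -0.2 -0. ] dist 347
```

>>> apply_moves(steps=[0,-0.055,0,0,0,0,1,0.01,-0.095,0.008,0,0,0,1,0.05,-0.097,0.04,0,5,0,1,0.095,-0.097,0.076,0,10,0,1,0.141,-0.097,0.113,0,15,0,1])

```text
t: 23.28
tcp_pos: [559.5, 231.0, 109.4]
tool_rot: [-0.713, 1.774, -1.774]
contact_force: [0.1, 0.2, -0.0]
grip_width: 40.2
```

```bash
python3 - <<'E'
from h import *
plan(621.6,-218.1,105,-67.1)
E
```

```text
t 23.27 tcp [559.5 231.  109.4] yaw -46.2 q6 1.06 w 40.2 F [ 0.1  0.2 -0. ]
-> [0.2659 0.0044 0.3673] [ 0.  20.9  0. ] dist 453
```

>>> apply_moves(steps=[0.034,0,0.047,0,4,0,1,0.068,0,0.094,0,8,0,1,0.102,0,0.141,0,12,0,1,0.136,0,0.188,0,16,0,1,0.17,0,0.235,0,20.9,0,1])

```text
t: 23.9
tcp_pos: [599.9, -56.4, 109.3]
tool_rot: [-0.405, 2.004, -2.002]
contact_force: [0.3, 0.4, -0.5]
grip_width: 39.8
```

```bash
python3 - <<'E'
from h import *
plan(621.6,-218.1,75,-67.1)
E
```

```text
t 23.9 tcp [599.9 -56.4 109.3] yaw -67.2 q6 0.94 w 39.8 F [ 0.3  0.4 -0.5]
-> [0.0427 0.0342 0.1575] [ 0.  -0.1  0. ] dist 167
```

>>> apply_moves(steps=[0.013,0.01,0.05,0,0,0,1,0.027,0.02,0.1,0,0,0,1,0.039,0.03,0.145,0,0,0,1,0.043,0.034,0.1575,0,0,0,1,0.043,0.034,0.1575,0,0,0,1])

```text
t: 24.52
tcp_pos: [621.4, -216.5, 74.7]
tool_rot: [-0.407, 2.004, -2.001]
contact_force: [-1.0, -0.6, -0.4]
grip_width: 39.6
```

```bash
python3 - <<'E'
from h import *
d=imaging.get_image("wrist"); np.save("pics/w14.npy",d,allow_pickle=True)
cv2.imwrite("pics/w14.png",d["pixels"][:,:,::-1])
plan(621.6,-218.1,22,-67.1)
E
```

```text
t 24.57 tcp [ 621.7 -215.5   75.3] yaw -67.0 q6 0.7 w 39.9 F [-0.4  0.7 -0.1]
-> [0.0011 0.0533 0.0025] [0.1 0.1 0. ] dist 53
```

View pics/w14.png

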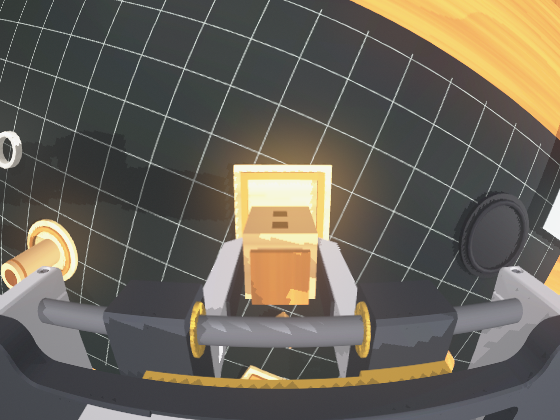

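>>> apply_moves(steps=[0,0.025,0.002,0,0,0,1,0,0.045,0.002,0,0,0,1,0,0.051,0.002,0,0,0,1,0,0.053,0.002,0,0,0,1,0,0.053,0.002,0,0,0,1])

```text
t: 25.2
tcp_pos: [623.5, -218.4, 23.5]
tool_rot: [-0.406, 2.0, -2.001]
contact_force: [0.2, -0.0, -0.7]
grip_width: 40.2
```

>>> apply_moves(steps=[0,0.0005,0,0,0,0,1,0,0.001,0,0,0,0,1,0,0.0015,0,0,0,0,1,0,0.0015,0,0,0,0,1])

```text
t: 25.7
tcp_pos: [622.9, -218.4, 21.3]
tool_rot: [-0.407, 2.001, -2.001]
contact_force: [-0.1, 0.3, -1.0]
grip_width: 39.8
```

>>> apply_moves(steps=[0.001,0.0005,0,0,0,0,1,0.001,0.001,0,0,0,0,1,0.001,0.0014,0,0,0,0,1,0.001,0.0014,0,0,0,0,1])

```text
t: 26.2
tcp_pos: [622.0, -218.7, 19.9]
tool_rot: [-0.407, 2.001, -2.001]
contact_force: [-0.1, -0.7, -0.6]
grip_width: 40.2
```

>>> apply_moves(steps=[0,0.0004,0,0,0,0,1,0,0.0008,0,0,0,0,1,0,0.0008,0,0,0,0,1])

```text
t: 26.58
tcp_pos: [622.1, -218.8, 19.3]
tool_rot: [-0.407, 2.001, -2.001]
contact_force: [-0.1, 0.3, 0.4]
grip_width: 39.9
```

>>> apply_moves(steps=[0,0.0004,0,0,0,0,1,0,0.0008,0,0,0,0,1,0,0.0008,0,0,0,0,1])

```text
t: 26.95
tcp_pos: [622.1, -218.8, 19.3]
tool_rot: [-0.407, 2.001, -2.001]
contact_force: [-2.6, 0.7, 4.8]
grip_width: 39.9
```

Contact is at the expected height, so I release and retreat.

>>> apply_moves(steps=[0,0,0,0,0,0,-0.5,0,0,0,0,0,0,-0.5,0,0,0,0,0,0,-0.5,0,-0.03,0,0,0,0,-0.5,0,-0.09,0,0,0,0,-0.8])

```text
t: 27.58
tcp_pos: [619.0, -217.3, 105.0]
tool_rot: [-0.414, 2.009, -1.998]
contact_force: [0.6, 0.0, 0.1]
grip_width: 77.5
```

```bash
python3 - <<'E'
from h import *
plan(460,-200,300,-45)
E
```

```text
t 27.57 tcp [ 619.  -217.3  105. ] yaw -67.0 q6 0.7 w 77.5 F [0.6 0.  0.1]
-> [ 0.1408 -0.1937 -0.0793] [  0.4 -22.    0.2] dist 252
```

>>> apply_moves(steps=[0,-0.06,0,0,0,0,-1,0.05,-0.1,-0.03,0,-10,0,-1,0.1,-0.15,-0.055,0,-20,0,-1,0.14,-0.19,-0.08,0,-22,0,-1,0.14,-0.19,-0.08,0,-22,0,-1])

```text
t: 28.2
tcp_pos: [461.6, -200.3, 301.8]
tool_rot: [-0.724, 1.755, -1.765]
contact_force: [0.8, -1.1, 0.2]
grip_width: 93.7
```

>>> apply_moves(steps=[0,0,0,0,0,0,-1,0,0,0,0,0,0,-1])

```text
t: 28.45
tcp_pos: [462.1, -199.5, 296.2]
tool_rot: [-0.73, 1.763, -1.758]
contact_force: [-0.2, 1.0, -0.8]
grip_width: 94.0
```

```bash
python3 - <<'E'
from h import *
d=imaging.get_image("wrist"); np.save("pics/w15.npy",d,allow_pickle=True)
cv2.imwrite("pics/w15.png",d["pixels"][:,:,::-1])
s=imaging.get_image("side"); cv2.imwrite("pics/side15.png",s["pixels"][:,:,::-1])
s=imaging.get_image("scene"); cv2.imwrite("pics/scene15.png",cv2.resize(s["pixels"][160:320,120:500,::-1],None,fx=2.1,fy=2.1,interpolation=cv2.INTER_CUBIC))
# expected outline overlays
o=cv2.resize(np.ascontiguousarray(d["pixels"][:,:,::-1]),None,fx=1.4,fy=1.4,interpolation=cv2.INTER_CUBIC)
def dr(kind,x,y,yw,z0,col):
    V=np.array(verts(kind),float);V[:,2]+=z0;c,sn=np.cos(np.radians(yw)),np.sin(np.radians(yw))
    W=V@np.array([[c,sn,0],[-sn,c,0],[0,0,1]])+[x,y,0]
    h=cv2.convexHull(w2px(d,W,True).astype(np.float32)); cv2.polylines(o,[np.round(h*1.4).astype(np.int32)],True,col,1)
for a in [("house",380.3,-289.4,-6.6,6),("tower",620,-218.8,22.9,6),("silo",535.7,-419.8,0,6),("chimney",475.3,2.6,0,6)]: dr(*a,(0,255,0))
cv2.imwrite("pics/o15.png",o); print(o.shape)
E
```

```text
(588, 784, 3)
```

View pics/o15.png

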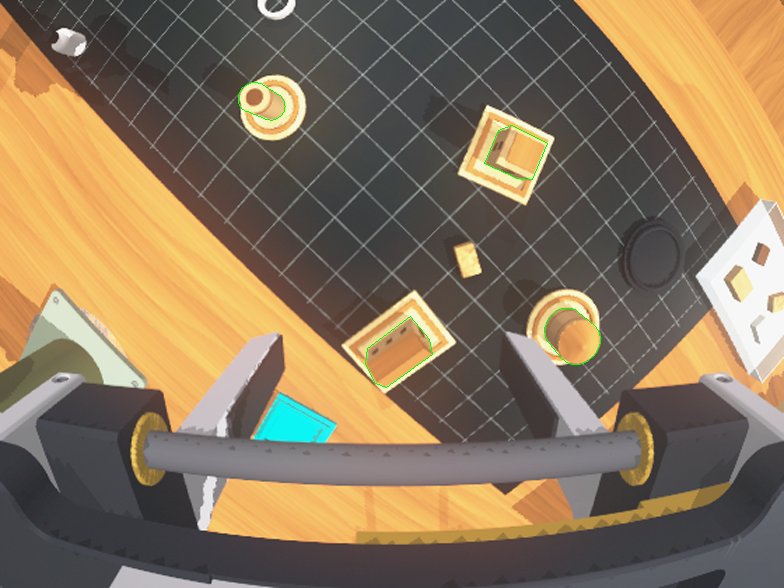

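View pics/scene15.png

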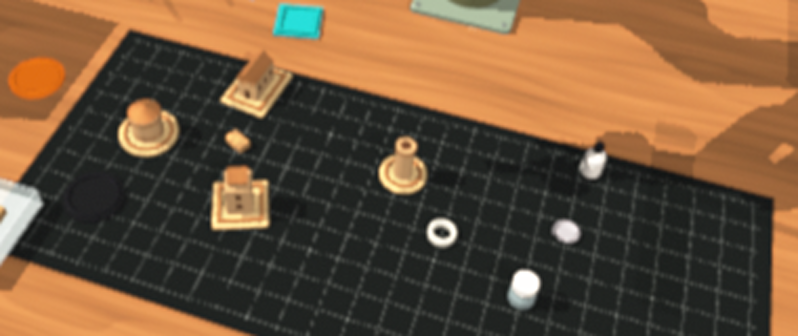

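View pics/side15.png

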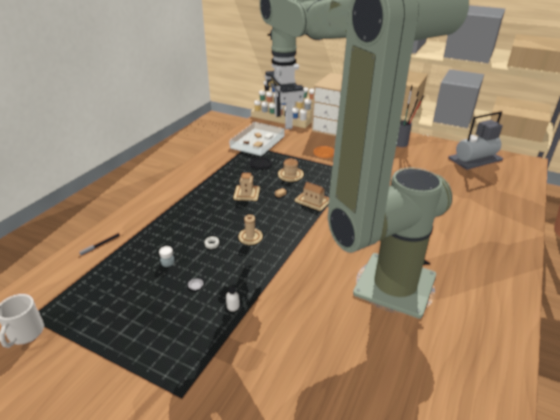

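The expected outlines at the recess centres and yaws coincide with all four buildings, and the jar and glue have not moved. Handing in.

```bash
python3 -c "
from workcell import manip
print(manip.close_job())"
```

```text
the job is handed in; nothing more can be done
None
```

All four buildings are standing upright in their own recesses, and I handed the job in after about 29 s of robot time. I gripped each one by its walls and lowered it until the force rose to about 5–7 N. The arm height at that point was about 6 mm above where it picked each one up, which is the height of the recess floor. Only then did I release.

**Last checks:**
- **Placement:** in the final wrist picture, outlines drawn at the measured recess centres and angles lined up by eye with all four buildings. The house and tower look squared to their kerbs.
- **Bystanders:** the scene and side pictures show the paint jar, the glue bottle and the look-alikes where they started. Nothing has fallen over.

**Checks that failed or disagreed:**
- **Close-range outline fits:** some automatic fits failed (chimney and silo) because the colour mask was poor. I relied on the good fits from other views and on looking at the pictures.
- **Silo position:** it was about 2 mm off centre just before touchdown, and I corrected that while it was still in the air.
- **Final verification:** I judged the final positions by eye against the outlines and did not measure them again.

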